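Grinders back onto their drip dishes

TASK

Tidy the barbecue ledge: stand each of the four grinders upright in the middle of the drip dish that has the colour of its cap - salt on blue, pepper on black, chilli on red, herbs on green. They are glass, so set them down gently rather than dropping them, and knock none over. Leave the white ramekin and the toothpick jar where they stand.

Things in the scene. Friction and masses are not known exactly. Their poses are not given: they have to be found in the camera images.
- salt_mid (a point): The salt grinder: an upright round glass jar filled with white salt, with a blue cap, 46 mm in diameter and 100 mm tall (jar 0 to 60 mm, steel neck ring to 64 mm, cap 64 to 100 mm), about 0.22 kg, loose. This point is on its axis, half-way up: 50 mm above its underside. z points up through the cap.
- pepper_mid (a point): The pepper grinder: an upright round glass jar filled with black peppercorns, with a black cap, 46 mm in diameter and 100 mm tall (jar 0 to 60 mm, steel neck ring to 64 mm, cap 64 to 100 mm), about 0.22 kg, loose. This point is on its axis, half-way up: 50 mm above its underside. z points up through the cap.
- chilli_mid (a point): The chilli grinder: an upright round glass jar filled with red chilli flakes, with a red cap, 46 mm in diameter and 100 mm tall (jar 0 to 60 mm, steel neck ring to 64 mm, cap 64 to 100 mm), about 0.22 kg, loose. This point is on its axis, half-way up: 50 mm above its underside. z points up through the cap.
- herb_mid (a point): The herb grinder: an upright round glass jar filled with green herbs, with a green cap, 46 mm in diameter and 100 mm tall (jar 0 to 60 mm, steel neck ring to 64 mm, cap 64 to 100 mm), about 0.22 kg, loose. This point is on its axis, half-way up: 50 mm above its underside. z points up through the cap.
- dish_salt: The blue drip dish: a shallow round blue dish 84 mm across, stuck to the ledge and empty at the start. Its flat floor is 72 mm across inside and 4 mm above the ledge, its rim 9 mm above the ledge. Origin: centre of its underside, on the ledge; z up.
- dish_pepper: The black drip dish: a shallow round black dish 84 mm across, stuck to the ledge and empty at the start. Its flat floor is 72 mm across inside and 4 mm above the ledge, its rim 9 mm above the ledge. Origin: centre of its underside, on the ledge; z up.
- dish_chilli: The red drip dish: a shallow round red dish 84 mm across, stuck to the ledge and empty at the start. Its flat floor is 72 mm across inside and 4 mm above the ledge, its rim 9 mm above the ledge. Origin: centre of its underside, on the ledge; z up.
- dish_herb: The green drip dish: a shallow round green dish 84 mm across, stuck to the ledge and empty at the start. Its flat floor is 72 mm across inside and 4 mm above the ledge, its rim 9 mm above the ledge. Origin: centre of its underside, on the ledge; z up.
- ramekin_mid (a point): White ceramic ramekin, a small empty open pot 68 mm across at the rim and 42 mm high, loose, to be left alone. This point: on its axis, 21 mm above its underside.
- pickjar_mid (a point): Toothpick jar: a squat glass jar of toothpicks with a pale wooden lid, 54 mm across and 60 mm high, loose, no grinder, to be left alone. This point: on its axis, 30 mm above its underside.
Not all that is in view belongs to the job. Of the things that look like the part that bears salt_mid, take the one that is farthest to the robot's right at the start.

How it is judged:
At the end, for the whole second after the job is handed in: Each grinder stands at rest, upright (within 0.08 rad) and flat on the floor of the dish of its cap's colour, its axis within 12 mm of the dish's centre; the ramekin and the toothpick jar are within 30 mm of where they started and upright; everything is released (horizontal distance between salt_mid and dish_salt below 0.012 m and angle between each of salt_mid, pepper_mid, chilli_mid, herb_mid's own z axis and vertical below 0.08 rad and z of salt_mid in the frame of dish_salt between 0.05 and 0.058 m and linear speed of each of salt, pepper, chilli, herb below 0.02 m/s and angular speed of each of salt, pepper, chilli, herb below 0.2 rad/s and horizontal distance between pepper_mid and dish_pepper below 0.012 m and z of pepper_mid in the frame of dish_pepper between 0.05 and 0.058 m and horizontal distance between chilli_mid and dish_chilli below 0.012 m and z of chilli_mid in the frame of dish_chilli between 0.05 and 0.058 m and horizontal distance between herb_mid and dish_herb below 0.012 m and z of herb_mid in the frame of dish_herb between 0.05 and 0.058 m and not (distance of ramekin_mid from where it was at the start of the episode above 0.03 m) and not (distance of pickjar_mid from where it was at the start of the episode above 0.03 m) and not (angle between ramekin_mid's own z axis and vertical above 0.5 rad) and not (angle between pickjar_mid's own z axis and vertical above 0.5 rad)); the robot touches nothing.
It fails at once if a grinder is dropped or driven hard onto a dish (over 60 N) (contact force between any of salt, pepper, chilli, herb and dish_salt above 60 N or contact force between any of salt, pepper, chilli, herb and dish_pepper above 60 N or contact force between any of salt, pepper, chilli, herb and dish_chilli above 60 N or contact force between any of salt, pepper, chilli, herb and dish_herb above 60 N).
It fails at once if a grinder is knocked over (tilted beyond 0.9 rad) (angle between any of salt_mid, pepper_mid, chilli_mid, herb_mid's own z axis and vertical above 0.9 rad).
It fails at once if the ramekin or the toothpick jar is shifted by more than 30 mm or tipped (distance of any of ramekin_mid, pickjar_mid from where it was at the start of the episode above 0.03 m or angle between any of ramekin_mid, pickjar_mid's own z axis and vertical above 0.5 rad).
It also fails if it takes over 109 s, if anything falls off the work surface, if the arm or the gripper's body presses on something with over 40 N, if the wrist force passes 120 N, or if a joint passes its speed limit or range.

ROBOT

A 7-joint arm with a two-finger parallel gripper is mounted at the origin on the work surface. World frame = base frame: x ahead of the robot, y to its left, z up, the work surface at z = 0. Lengths are in m, angles in rad, forces in N, time in s.
With the tool pointing down it reaches from about 0.425 to 0.925 m from the base axis. Payload 6.8 kg.
Tool frame: the origin (TCP) lies at the very end of the fingers, on their centre line; the grasp point (between the pads) lies 19 mm behind it (bot.grasp_offset is the distance from the TCP to the grasp point, in m); z points along the fingers, y is the direction in which the jaws open and shut (so a half turn about z gives the same grasp; the last joint's range is limited). The gripper opens to 85 mm and grips with 20 to 120 N. Pads are 22 mm wide; open, the fingers measure 114 mm over their backs; the gripper's body (76 mm by 85 mm) begins 54 mm behind the grasp point. The pads swing forward as they close: fully open they stand 13 mm farther back than shut.
Start: joints at [1.164, 0.477, 0.022, 1.555, -0.011, 1.109, -0.083], TCP at [0.199, -0.645, 0.231] pointing down, gripper open.
Joint ranges: [-2.96, 2.96], [-0.34, 2.1], [-1.41, 1.46], [0.24, 2.44], [-1.37, 4.51], [0.17, 1.92], [-2.96, 2.96]. Speed limits (rad/s): [2.39, 2.39, 3.14, 3.14, 3.14, 3.14, 3.14].

INTERFACE

Orientations are given as a unit quaternion [w, x, y, z].
In Python, from station import monitor, cams, bot, finder gives the robot as it stands.
- The arm moves only by the tool jog_arm, never from a script. Its argument "plan" is a list of rows, each an object of numbers: "x", "y", "z": the shift along the tool's x, y, z as a fraction of full scale; "wx", "wy", "wz": the turn, a rotation vector about the tool's x, y, z as a fraction of full scale. A call has 1 to 12 rows; each row is the pose to reach, as a shift and turn from the pose measured when the call began, along the tool's axes at that moment, turning the shorter way round; what a row does not reach only later rows make up. Full scale, the value 1, is 20 cm for a shift and 180 degrees for a turn. A row lasts 1/12 s, in which the tool goes at most 41.7 mm and 7.16 degrees, less where a joint would pass 70% of its speed; a pose out of reach is approached as far as the arm can. A call with a number of a shift or a turn outside -1 to 1 is refused whole. A call with a gripper value outside its range is refused whole. "hand" is the opening, from -1 (shut) to 1 (fully open), set as the call begins (left out, the last holds). The fingers move at their own pace and stop on an object; "grip_force" is the grip in N (left out, the last holds). Time passes only in rows, so rows that repeat a pose let the fingers close. It gives the time, the measured TCP pose, the force and the opening at its end, in the units of the state.
- monitor.get_obs(): the state, without advancing time (a new reading comes with each control period).
- cams.read_camera(name): name is "side" or "top" or "wrist"; returns the picture (384x512x3 uint8, red, green, blue); there is no depth.
- cams.get_calibration(name): a dict with "fx", "fy", "cx", "cy" (pixels), "extrinsics" (4x4, takes a point from world to camera coordinates). Camera axes: x right, y down, z forward; pixel columns grow to the right and rows downward; lengths in m; the calibration is good to about 2 mm. The wrist camera is an equidistant fisheye: a pixel r from the principal point sees the ray r / f radians off the axis. A picture is of the moment at which its call begins: read the wrist's pose just before it. get_calibration takes no time and is no camera call; for the wrist camera it gives the pose at the moment of the call.
- bot.hand_in(): hands the job in, once; it reports no verdict.
Trained networks look in the newest picture that a camera, given by its name, has taken for a name from the list of things; names that differ only in an ending like _2 or _b are one class to them, and where a whole thing is asked for, a point or a joint stands for the part that bears it (a point fixed in the world has none). Each returns a list of dicts, best first, with "confidence" (0 to 1); they miss things now and then, are a little off and sometimes report something else, mostly with a low value. They report only what shows in the picture. A call takes as long as a camera call. They do not tell look-alikes from the thing itself.
- finder.find_in(camera, target): "bbox" ([left, top, width, height] in pixels, round what is visible of it).
- finder.place_of(camera, target): "location" ([column, row] in pixels: a listed point, or the origin of a listed thing).
The state is a dict: "t": time; "q": joint angles; "joint_vel": joint speeds; "joint_torque": joint torques, N m; "eef_pos": TCP position; "tool_rot": TCP orientation; "contact_force": force on the tool from outside, world axes, zero at the start; "torque": the same for the moment, N m; "gripper_width": opening from 0.0 (shut) to 1.0 (fully open).
Only numpy, scipy, OpenCV 4.12 (cv2) and the standard library are available. Lean on these libraries where they do the work, as an engineer would, in place of code of your own. Each camera call takes 0.05 s, during which the arm holds its last target. There are 200 camera calls.

## Working session

There is one attempt and no reset: what is moved stays moved. The work goes in short steps, Python scripts to look and compute and a tool call to move; the robot and the scene stay as the last step left them, time stands still between calls to the robot, and variables do not carry over. Pictures are saved under pics/ and viewed, about 12 in all and at most 16, crops included, and the job is handed in when it is done.

Besides the shell and the picture viewer there is one more tool, called after "Request:" as name(argument=value, ...), one argument or row to a line, values as JSON. jog_arm: Moves the arm, as the interface text tells. Shift numbers are shares of 20 cm and turn numbers shares of 180 degrees, none past 1 either way. Its arguments: {"type":"object","properties":{"plan":{"type":"array","items":{"type":"object","properties":{"x":{"type":"number","minimum":-1,"maximum":1},"y":{"type":"number","minimum":-1,"maximum":1},"z":{"type":"number","minimum":-1,"maximum":1},"wx":{"type":"number","minimum":-1,"maximum":1},"wy":{"type":"number","minimum":-1,"maximum":1},"wz":{"type":"number","minimum":-1,"maximum":1}}}},"hand":{"type":"number"},"grip_force":{"type":"number"}},"required":["plan"]}

```bash
mkdir -p pics; ls; cat > h.py <<'E'
import numpy as np, cv2
from station import monitor, cams, bot, finder
from scipy.spatial.transform import Rotation as R
def snap(c,name=None):
    im=cams.read_camera(c)
    if name: cv2.imwrite('pics/'+name,im[:,:,::-1])
    return im
def ray(c,px):
    k=cams.get_calibration(c);E=np.array(k['extrinsics'])
    u=(px[0]-k['cx'])/k['fx'];v=(px[1]-k['cy'])/k['fy']
    if c=='wrist':
        r=np.hypot(u,v);s=np.sin(r)/r if r>1e-9 else 1;d=np.array([u*s,v*s,np.cos(r)])
    else: d=np.array([u,v,1.])
    return -E[:3,:3].T@E[:3,3],E[:3,:3].T@d
def at(c,px,z):
    o,d=ray(c,px);return o+d*(z-o[2])/d[2]
E
python3 - <<'E'
from h import *
o=monitor.get_obs();print(o)
a=snap('top','top0.png');
for n in ['salt_mid','pepper_mid','chilli_mid','herb_mid','dish_salt','dish_pepper','dish_chilli','dish_herb','ramekin_mid','pickjar_mid']:
    z=0.004 if 'dish' in n else .05
    if 'ram' in n:z=.021
    if 'pick' in n:z=.03
    print(n,[(np.round(f['location']),round(f['confidence'],2),np.round(at('top',f['location'],z)[:2],3)) for f in finder.place_of('top',n)])
b=snap('side','side0.png')
for c in ('top','side'):
    k=cams.get_calibration(c);E=np.array(k['extrinsics']);print(c,-E[:3,:3].T@E[:3,3],E[2,:3],k['fx'])
E
```

```text
pics
{'t': 0.0, 'q': array([ 1.16389547,  0.47776699,  0.02235173,  1.5564586 , -0.0114885 ,
        1.1093114 , -0.08310074]), 'joint_vel': array([-0.00050525, -0.00146708, -0.00047391,  0.00019952,  0.0032051 ,
       -0.00132799,  0.00058057]), 'joint_torque': array([-7.92009837e-05, -5.96452832e+01,  1.60824817e+00, -2.81201470e+01,
        1.25735908e-02,  9.50448884e-03, -3.47862760e-05]), 'eef_pos': array([ 0.19850155, -0.64452712,  0.23034514]), 'tool_rot': array([-8.83638523e-04,  9.88858956e-01,  1.48852747e-01, -2.08841315e-04]), 'contact_force': array([-0.05579648, -0.49466508,  0.30322121]), 'torque': array([ 0.01244551, -0.03007107,  0.03892191]), 'gripper_width': 1.0020046190870282}
salt_mid [(array([377., 145.]), 0.79, array([ 0.613, -0.378])), (array([405., 179.]), 0.62, array([ 0.511, -0.448])), (array([369., 181.]), 0.57, array([ 0.509, -0.345])), (array([339., 185.]), 0.54, array([ 0.5  , -0.261]))]
pepper_mid [(array([142., 245.]), 0.74, array([0.358, 0.291])), (array([246., 134.]), 0.66, array([ 0.66 , -0.007]))]
chilli_mid [(array([181., 202.]), 0.84, array([0.472, 0.183])), (array([243., 198.]), 0.69, array([0.477, 0.009]))]
herb_mid [(array([301., 198.]), 0.66, array([ 0.468, -0.151]))]
dish_salt [(array([241., 201.]), 0.87, array([0.475, 0.016]))]
dish_pepper [(array([140., 244.]), 0.71, array([0.364, 0.307]))]
dish_chilli [(array([354., 238.]), 0.85, array([ 0.355, -0.299]))]
dish_herb [(array([325., 148.]), 0.86, array([ 0.624, -0.238]))]
ramekin_mid [(array([101., 196.]), 0.97, array([0.504, 0.413])), (array([321., 148.]), 0.16, array([ 0.62 , -0.223]))]
pickjar_mid [(array([168., 154.]), 0.79, array([0.618, 0.221]))]
top [0.23737347 0.00523189 1.36291548] [ 0.20200209 -0.01553277 -0.97926191] 478.62683365402586
side [0.03800044 0.82611049 0.75017959] [ 0.39885837 -0.71310769 -0.57653223] 385.76226387605305
```

```bash
python3 -c "
import cv2
a=cv2.imread('pics/top0.png');cv2.imwrite('pics/a.png',cv2.resize(a[100:290,70:450],None,fx=2.1,fy=2.1,interpolation=cv2.INTER_CUBIC))"
```

```text
(no output)
```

View pics/a.png

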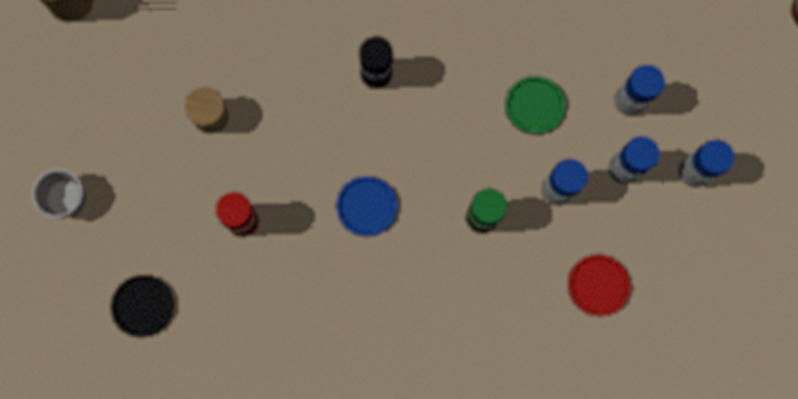

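View pics/side0.png

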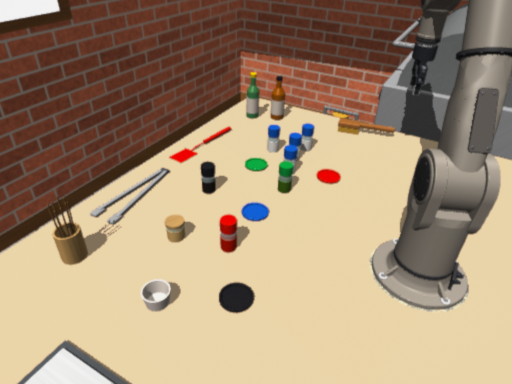

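Salt candidates in the top picture are at (377,145), (405,179), (369,181) and (339,185). The one meant is (405,179), with y≈-0.448, the smallest y and so the farthest to the robot's right. I'll move towards it while squaring the tool to the world axes, then confirm it with a wrist crop.

Request:
jog_arm(
  plan=[
    {"x": 0.3,"y": -0.08,"wz": 0.04},
    {"x": 0.6,"y": -0.16,"wz": 0.08},
    {"x": 0.91,"y": -0.24,"wz": 0.095},
    {"x": 0.91,"y": -0.24,"wz": 0.095},
    {"x": 0.91,"y": -0.24,"wz": 0.095},
    {"x": 0.91,"y": -0.24,"wz": 0.095},
    {"x": 0.91,"y": -0.24,"wz": 0.095},
    {"x": 0.91,"y": -0.24,"wz": 0.095},
  ],
  hand=1,
  grip_force=40,
)

```text
invalid input at $.plan[0]: expected keys x, y, z, wx, wy, wz
```

Request:
jog_arm(
  plan=[
    {"x": 0.2,"y": -0.13},
    {"x": 0.4,"y": -0.26},
    {"x": 0.5,"y": -0.4},
    {"x": 0.5,"y": -0.48},
    {"x": 0.5,"y": -0.48},
    {"x": 0.5,"y": -0.48},
    {"x": 0.5,"y": -0.48},
    {"x": 0.5,"y": -0.48},
  ],
)

```text
invalid input at $.plan[0]: expected keys x, y, z, wx, wy, wz
```

```bash
cat >> h.py <<'E'
def st():
    o=monitor.get_obs();r=R.from_quat(np.roll(o['tool_rot'],-1))
    print('t',round(o['t'],2),'p',o['eef_pos'].round(4),'w',round(o['gripper_width'],3),'F',o['contact_force'].round(1),'xax',r.as_matrix()[:,0].round(3),'zax',r.as_matrix()[:,2].round(3))
    return o['eef_pos']
def look(names,cam='wrist',png=None):
    snap(cam,png)
    for n in names:
        z=0.004 if 'dish' in n else .05
        print(cam,n,[(np.round(f['location']),round(f['confidence'],2),np.round(at(cam,f['location'],z)[:2],4)) for f in finder.place_of(cam,n)])
        if 'mid' in n:
            print('  bbox',[(np.round(f['bbox']),round(f['confidence'],2)) for f in finder.find_in(cam,n)])
E
python3 - <<'E'
from h import *
st();look(['salt_mid','dish_herb','dish_chilli','herb_mid'],png='w0.png');k=cams.get_calibration('wrist');E=np.array(k['extrinsics']);print(-E[:3,:3].T@E[:3,3],E[2,:3],k['fx'])
E
```

```text
t 0.6 p [ 0.1987 -0.6451  0.2313] w 1.001 F [ 0.6 -0.3  0.7] xax [0.956 0.294 0.   ] zax [-0.  0. -1.]
wrist salt_mid []
  bbox []
wrist dish_herb []
wrist dish_chilli []
wrist herb_mid []
  bbox []
[ 0.26860055 -0.6227475   0.37435232] [-0.27664322 -0.08497604 -0.95720823] 297.3186396354542
```

View pics/w0.png

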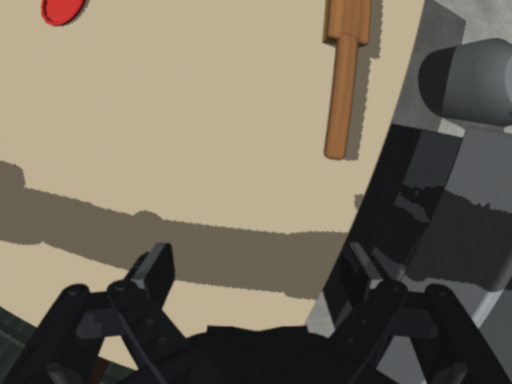

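The picture shows only the red dish at (63,8) and a brush: the moves were refused because every row needs all six keys. I'll send them again in full.

Request:
jog_arm(
  plan=[
    {"x": 0.3,"y": -0.08,"z": 0,"wx": 0,"wy": 0,"wz": 0.04},
    {"x": 0.6,"y": -0.16,"z": 0,"wx": 0,"wy": 0,"wz": 0.08},
    {"x": 0.91,"y": -0.24,"z": 0,"wx": 0,"wy": 0,"wz": 0.095},
    {"x": 0.91,"y": -0.24,"z": 0,"wx": 0,"wy": 0,"wz": 0.095},
    {"x": 0.91,"y": -0.24,"z": 0,"wx": 0,"wy": 0,"wz": 0.095},
    {"x": 0.91,"y": -0.24,"z": 0,"wx": 0,"wy": 0,"wz": 0.095},
    {"x": 0.91,"y": -0.24,"z": 0,"wx": 0,"wy": 0,"wz": 0.095},
    {"x": 0.91,"y": -0.24,"z": 0,"wx": 0,"wy": 0,"wz": 0.095},
  ],
  hand=1,
  grip_force=40,
)

```text
t: 1.62
eef_pos: [0.3575, -0.5464, 0.2314]
tool_rot: [0.0, 1.0, -0.0, -0.0]
contact_force: [-0.6, 0.5, -0.1]
gripper_width: 0.993
```

Request:
jog_arm(
  plan=[
    {"x": 0.2,"y": -0.13,"z": 0,"wx": 0,"wy": 0,"wz": 0},
    {"x": 0.4,"y": -0.26,"z": 0,"wx": 0,"wy": 0,"wz": 0},
    {"x": 0.5,"y": -0.4,"z": 0,"wx": 0,"wy": 0,"wz": 0},
    {"x": 0.5,"y": -0.48,"z": 0,"wx": 0,"wy": 0,"wz": 0},
    {"x": 0.5,"y": -0.48,"z": 0,"wx": 0,"wy": 0,"wz": 0},
    {"x": 0.5,"y": -0.48,"z": 0,"wx": 0,"wy": 0,"wz": 0},
    {"x": 0.5,"y": -0.48,"z": 0,"wx": 0,"wy": 0,"wz": 0},
  ],
)

```text
t: 2.2
eef_pos: [0.4556, -0.4527, 0.2314]
tool_rot: [0.001, 1.0, -0.002, -0.001]
contact_force: [-1.2, -0.6, 0.2]
gripper_width: 1.002
```

```bash
python3 - <<'E'
from h import *
st();look(['salt_mid','dish_herb','dish_chilli','herb_mid'],png='w1.png')
E
```

```text
t 2.2 p [ 0.4556 -0.4527  0.2314] w 1.002 F [-1.2 -0.6  0.2] xax [ 1.    -0.004 -0.002] zax [-0.002 -0.002 -1.   ]
wrist salt_mid [(array([180.,  32.]), 0.97, array([ 0.6148, -0.3689])), (array([167., 112.]), 0.93, array([ 0.5248, -0.3528])), (array([ 92., 142.]), 0.58, array([ 0.4968, -0.2531]))]
  bbox [(array([ 57., 123.,  70.,  44.]), 0.79), (array([130.,  96.,  64.,  44.]), 0.76), (array([146.,   0.,  61.,  53.]), 0.75), (array([226.,  96.,  52.,  51.]), 0.74)]
wrist dish_herb [(array([96., 56.]), 0.67, array([ 0.6117, -0.2362]))]
wrist dish_chilli [(array([150., 231.]), 0.69, array([ 0.3623, -0.2982]))]
wrist herb_mid [(array([ 34., 173.]), 0.58, array([ 0.4614, -0.1426]))]
  bbox [(array([  2., 154.,  64.,  48.]), 0.79)]
```

View pics/w1.png

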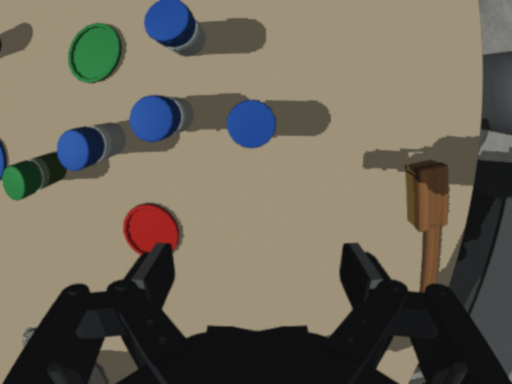

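The salt meant is the cap at (251,123), the right-hand one of the row; the look-alikes are at (160,118), (80,148) and (170,22). Next I'll refine its position and the dish positions by colour segmentation.

```bash
cat >> h.py <<'E'
def mask(im,col):
    h,s,v=cv2.split(cv2.cvtColor(im,cv2.COLOR_RGB2HSV))
    if col=='black': m=(v<45)
    else: m=(s>130)&(v>40)&{'blue':(h>100)&(h<130),'green':(h>50)&(h<85),'red':(h<6)|(h>174)}[col]
    return cv2.morphologyEx(m.astype(np.uint8),cv2.MORPH_CLOSE,np.ones((3,3)))
def blobs(im,col,cam,z,amin=60,amax=6000):
    n,l,s,c=cv2.connectedComponentsWithStats(mask(im,col))
    out=[]
    for i in range(1,n):
        if amin<s[i,4]<amax:
            cn=cv2.findContours((l==i).astype(np.uint8),0,1)[0][0];u=cv2.fitEllipse(cn)[0] if len(cn)>5 else c[i]
            out.append((np.round(u,1),s[i,2:5],np.round(at(cam,u,z)[:2],4)))
            print(cam,col,*out[-1])
    return out
E
python3 - <<'E'
from h import *
im=cv2.imread('pics/w1.png')[:,:,::-1]
print(at('wrist',(251.5,122),.1))
for c,z in [('blue',.1),('red',.009),('green',.009)]: blobs(im,c,'wrist',z,400)
im=cv2.imread('pics/top0.png')[:,:,::-1]
for c,z in [('blue',.009),('red',.009),('green',.009),('black',.009)]: blobs(im,c,'top',z,200)
E
```

```text
[ 0.51535602 -0.44575245  0.1       ]
wrist blue [169.4  22.2] [  50   46 1776] [ 0.6143 -0.3691]
wrist blue [154.1 118. ] [  50   46 1781] [ 0.522  -0.3531]
wrist blue [250.9 123.2] [  49   47 1771] [ 0.5142 -0.4452]
wrist blue [ 78.9 148.3] [  47   43 1531] [ 0.497  -0.2635]
wrist red [149.8 228.6] [  56   52 2070] [ 0.3681 -0.3005]
wrist green [94.3 52.6] [  52   58 2310] [ 0.6159 -0.2342]
wrist green [ 20.2 180.4] [ 38  34 989] [ 0.442  -0.0672]
top blue [376.8 139.5] [ 18  16 221] [ 0.6414 -0.3916]
top blue [374.3 173.6] [ 18  16 228] [ 0.5386 -0.3744]
top blue [409.5 175.1] [ 20  17 244] [ 0.5297 -0.4764]
top blue [340.4 184.2] [ 18  17 224] [ 0.5113 -0.273 ]
top blue [244.5 197.8] [ 28  27 613] [0.4833 0.0061]
top red [316.8  69.2] [106  21 892] [ 0.8716 -0.2303]
top red [182.1 200.7] [ 20  19 266] [0.4828 0.1852]
top red [355.  235.3] [ 30  30 679] [ 0.362  -0.3022]
top green [42.3 31.7] [  79   41 1898] [1.0306 0.6076]
top green [324.7 149.7] [ 28  26 561] [ 0.6167 -0.2354]
top green [302.2 198.5] [ 17  16 212] [ 0.4743 -0.1597]
top black [93.6 88.1] [ 18  17 229] [0.8383 0.4458]
top black [104.2 100.4] [ 22  21 232] [0.7976 0.4134]
top black [249.  129.4] [ 15  24 299] [ 0.6885 -0.0159]
top black [137.7 245.4] [ 30  28 653] [0.3606 0.3118]
top black [301.4 364.9] [ 130   37 1602] [ 0.0216 -0.1277]
top black [448.4 374. ] [ 159   29 1813] [-0.0192 -0.5199]
```

Request:
jog_arm(
  plan=[
    {"x": 0.15,"y": -0.02,"z": 0,"wx": 0,"wy": 0,"wz": 0},
    {"x": 0.295,"y": -0.036,"z": 0,"wx": 0,"wy": 0,"wz": 0},
    {"x": 0.295,"y": -0.036,"z": 0,"wx": 0,"wy": 0,"wz": 0},
    {"x": 0.295,"y": -0.036,"z": 0.2,"wx": 0,"wy": 0,"wz": 0},
    {"x": 0.295,"y": -0.036,"z": 0.4,"wx": 0,"wy": 0,"wz": 0},
    {"x": 0.295,"y": -0.036,"z": 0.55,"wx": 0,"wy": 0,"wz": 0},
    {"x": 0.295,"y": -0.036,"z": 0.7,"wx": 0,"wy": 0,"wz": 0},
    {"x": 0.295,"y": -0.036,"z": 0.82,"wx": 0,"wy": 0,"wz": 0},
    {"x": 0.295,"y": -0.036,"z": 0.91,"wx": 0,"wy": 0,"wz": 0},
    {"x": 0.295,"y": -0.036,"z": 0.91,"wx": 0,"wy": 0,"wz": 0},
    {"x": 0.295,"y": -0.036,"z": 0.91,"wx": 0,"wy": 0,"wz": 0},
  ],
)

```text
t: 3.47
eef_pos: [0.5153, -0.4438, 0.0483]
tool_rot: [-0.0, 1.0, -0.001, -0.001]
contact_force: [0.1, -0.8, 0.5]
gripper_width: 1.003
```

Request:
jog_arm(
  plan=[
    {"x": 0,"y": 0,"z": 0,"wx": 0,"wy": 0,"wz": 0},
    {"x": 0,"y": 0,"z": 0,"wx": 0,"wy": 0,"wz": 0},
    {"x": 0,"y": 0,"z": 0,"wx": 0,"wy": 0,"wz": 0},
    {"x": 0,"y": 0,"z": 0,"wx": 0,"wy": 0,"wz": 0},
    {"x": 0,"y": 0,"z": 0,"wx": 0,"wy": 0,"wz": 0},
    {"x": 0,"y": 0,"z": 0,"wx": 0,"wy": 0,"wz": 0},
    {"x": 0,"y": 0,"z": 0,"wx": 0,"wy": 0,"wz": 0},
    {"x": 0,"y": 0,"z": 0,"wx": 0,"wy": 0,"wz": 0},
  ],
  hand=-1,
)

```text
t: 4.13
eef_pos: [0.5162, -0.4451, 0.0501]
tool_rot: [0.001, 1.0, -0.001, -0.0]
contact_force: [-0.7, -0.7, 6.3]
gripper_width: 0.529
```

```bash
python3 - <<'E'
from h import *
st();im=snap('wrist','w2.png')
blobs(im,'blue','wrist',.1,300)
E
```

```text
t 4.13 p [ 0.5162 -0.4451  0.0501] w 0.529 F [-0.7 -0.7  6.3] xax [ 1.    -0.002 -0.   ] zax [-0.    -0.002 -1.   ]
wrist blue [  5.3 281.6] [ 14  51 463] [ 0.5135 -0.3133]
```

View pics/w2.png

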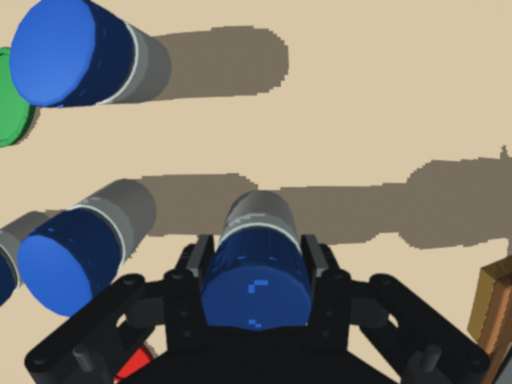

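Salt is held between the pads: the cap is at about (257,290) and the opening is 45 mm. Now I'll lift it and carry it to the blue dish.

Request:
jog_arm(
  plan=[
    {"x": 0,"y": 0,"z": -0.2,"wx": 0,"wy": 0,"wz": 0},
    {"x": 0,"y": 0,"z": -0.4,"wx": 0,"wy": 0,"wz": 0},
    {"x": 0,"y": 0,"z": -0.6,"wx": 0,"wy": 0,"wz": 0},
    {"x": 0,"y": 0,"z": -0.75,"wx": 0,"wy": 0,"wz": 0},
    {"x": 0,"y": 0,"z": -0.75,"wx": 0,"wy": 0,"wz": 0},
    {"x": 0,"y": -0.15,"z": -0.75,"wx": 0,"wy": 0,"wz": 0},
    {"x": 0,"y": -0.35,"z": -0.75,"wx": 0,"wy": 0,"wz": 0},
    {"x": 0,"y": -0.55,"z": -0.75,"wx": 0,"wy": 0,"wz": 0},
    {"x": 0,"y": -0.75,"z": -0.75,"wx": 0,"wy": 0,"wz": 0},
    {"x": 0,"y": -0.9,"z": -0.75,"wx": 0,"wy": 0,"wz": 0},
    {"x": 0,"y": -1,"z": -0.75,"wx": 0,"wy": 0,"wz": 0},
  ],
)

```text
t: 5.1
eef_pos: [0.5161, -0.2399, 0.1989]
tool_rot: [-0.0, 1.0, 0.001, -0.001]
contact_force: [0.0, 0.6, -3.0]
gripper_width: 0.529
```

Request:
jog_arm(
  plan=[
    {"x": 0,"y": -0.15,"z": 0,"wx": 0,"wy": 0,"wz": 0},
    {"x": 0,"y": -0.35,"z": 0,"wx": 0,"wy": 0,"wz": 0},
    {"x": 0,"y": -0.55,"z": 0,"wx": 0,"wy": 0,"wz": 0},
    {"x": 0,"y": -0.75,"z": 0,"wx": 0,"wy": 0,"wz": 0},
    {"x": 0,"y": -0.9,"z": 0,"wx": 0,"wy": 0,"wz": 0},
    {"x": 0,"y": -0.95,"z": 0,"wx": 0,"wy": 0,"wz": 0},
    {"x": -0.1,"y": -0.95,"z": 0,"wx": 0,"wy": 0,"wz": 0},
    {"x": -0.2,"y": -0.95,"z": 0,"wx": 0,"wy": 0,"wz": 0},
    {"x": -0.3,"y": -0.95,"z": 0,"wx": 0,"wy": 0,"wz": 0},
    {"x": -0.3,"y": -0.95,"z": 0,"wx": 0,"wy": 0,"wz": 0},
  ],
)

```text
t: 5.93
eef_pos: [0.451, -0.0505, 0.198]
tool_rot: [-0.0, 1.0, 0.001, -0.004]
contact_force: [-0.7, -0.7, -2.2]
gripper_width: 0.531
```

```bash
python3 - <<'E'
from h import *
st();im=snap('wrist','w3.png')
blobs(im,'blue','wrist',.009,300);blobs(im,'red','wrist',.1,300);blobs(im,'green','wrist',.1,300);
look(['dish_salt','dish_pepper','chilli_mid','herb_mid','pepper_mid'])
E
```

```text
t 5.93 p [ 0.451  -0.0505  0.198 ] w 0.531 F [-0.7 -0.7 -2.2] xax [ 1.     0.002 -0.007] zax [-0.007  0.    -1.   ]
wrist blue [205.8 141.6] [  72   72 4033] [0.4861 0.0081]
wrist blue [504.4 130.4] [ 16  37 491] [ 0.5213 -0.4083]
wrist blue [457.1 147.6] [  49   46 1782] [ 0.4889 -0.3147]
wrist red [ 81.2 157.3] [ 29  36 564] [0.4877 0.1136]
wrist red [ 43.4 171.9] [  47   46 1637] [0.4752 0.1654]
wrist red [432.1 233.6] [  49   55 2042] [ 0.4106 -0.2283]
wrist green [407.3  39.7] [  60   64 2938] [ 0.5928 -0.18  ]
wrist green [364.8 178.5] [  49   52 1937] [ 0.4667 -0.1442]
wrist dish_salt [(array([208., 145.]), 0.75, array([0.4847, 0.0069]))]
wrist dish_pepper [(array([ 28., 230.]), 0.62, array([0.3654, 0.3118]))]
wrist chilli_mid [(array([ 60., 170.]), 0.9, array([0.4697, 0.1833]))]
  bbox [(array([ 21., 144.,  73.,  54.]), 0.81)]
wrist herb_mid [(array([354., 173.]), 0.86, array([ 0.4634, -0.1501]))]
  bbox [(array([321., 146.,  68.,  62.]), 0.56)]
wrist pepper_mid []
  bbox [(array([217.,   0.,  16.,   5.]), 0.6)]
```

View pics/w3.png

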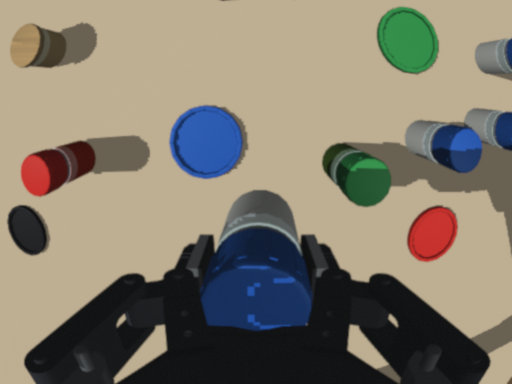

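The wrist picture shows the blue dish at (206,142), which gives (0.485, 0.007), and salt still held. I'll move over the dish and lower to just above its floor.

Request:
jog_arm(
  plan=[
    {"x": 0.09,"y": -0.15,"z": 0,"wx": 0,"wy": -0.002,"wz": 0},
    {"x": 0.175,"y": -0.29,"z": 0,"wx": 0,"wy": -0.002,"wz": 0},
    {"x": 0.175,"y": -0.29,"z": 0.15,"wx": 0,"wy": -0.002,"wz": 0},
    {"x": 0.175,"y": -0.29,"z": 0.3,"wx": 0,"wy": -0.002,"wz": 0},
    {"x": 0.175,"y": -0.29,"z": 0.45,"wx": 0,"wy": -0.002,"wz": 0},
    {"x": 0.175,"y": -0.29,"z": 0.57,"wx": 0,"wy": -0.002,"wz": 0},
    {"x": 0.175,"y": -0.29,"z": 0.64,"wx": 0,"wy": -0.002,"wz": 0},
    {"x": 0.175,"y": -0.29,"z": 0.67,"wx": 0,"wy": -0.002,"wz": 0},
    {"x": 0.175,"y": -0.29,"z": 0.68,"wx": 0,"wy": -0.002,"wz": 0},
    {"x": 0.175,"y": -0.29,"z": 0.68,"wx": 0,"wy": -0.002,"wz": 0},
    {"x": 0.175,"y": -0.29,"z": 0.68,"wx": 0,"wy": -0.002,"wz": 0},
  ],
)

```text
t: 7.35
eef_pos: [0.4916, 0.0083, 0.064]
tool_rot: [-0.0, 1.0, 0.001, -0.003]
contact_force: [0.1, -0.1, -2.8]
gripper_width: 0.53
```

```bash
python3 - <<'E'
from h import *
st();im=snap('wrist','w4.png');snap('side','s4.png')
cv2.imwrite('pics/w4c.png',np.hstack([im[150:384,130:390,::-1],cv2.resize(cv2.imread('pics/s4.png')[120:240,190:323],(259,234))]))
E
```

```text
t 7.35 p [0.4916 0.0083 0.064 ] w 0.53 F [ 0.1 -0.1 -2.8] xax [ 1.     0.002 -0.006] zax [-0.006  0.001 -1.   ]
```

View pics/w4c.png

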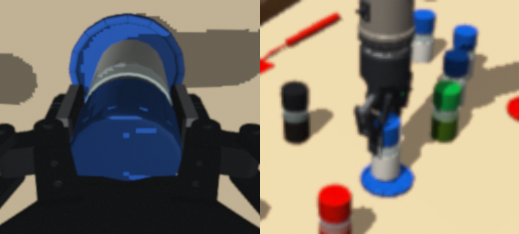

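Request:
jog_arm(
  plan=[
    {"x": -0.028,"y": 0.006,"z": 0,"wx": 0,"wy": 0.002,"wz": 0},
    {"x": -0.028,"y": 0.006,"z": 0.01,"wx": 0,"wy": 0.002,"wz": 0},
    {"x": -0.028,"y": 0.006,"z": 0.02,"wx": 0,"wy": 0.002,"wz": 0},
    {"x": -0.028,"y": 0.006,"z": 0.03,"wx": 0,"wy": 0.002,"wz": 0},
    {"x": -0.028,"y": 0.006,"z": 0.038,"wx": 0,"wy": 0.002,"wz": 0},
    {"x": -0.028,"y": 0.006,"z": 0.043,"wx": 0,"wy": 0.002,"wz": 0},
    {"x": -0.028,"y": 0.006,"z": 0.047,"wx": 0,"wy": 0.002,"wz": 0},
    {"x": -0.028,"y": 0.006,"z": 0.047,"wx": 0,"wy": 0.002,"wz": 0},
    {"x": -0.028,"y": 0.006,"z": 0.047,"wx": 0,"wy": 0.002,"wz": 0},
  ],
)

```text
t: 8.2
eef_pos: [0.486, 0.0071, 0.0547]
tool_rot: [-0.0, 1.0, 0.001, 0.0]
contact_force: [0.9, -0.2, -3.1]
gripper_width: 0.532
```

Request:
jog_arm(
  plan=[
    {"x": 0,"y": 0,"z": 0.003,"wx": 0,"wy": 0,"wz": 0},
    {"x": 0,"y": 0,"z": 0.006,"wx": 0,"wy": 0,"wz": 0},
    {"x": 0,"y": 0,"z": 0.008,"wx": 0,"wy": 0,"wz": 0},
    {"x": 0,"y": 0,"z": 0.008,"wx": 0,"wy": 0,"wz": 0},
  ],
)

```text
t: 8.53
eef_pos: [0.4867, 0.007, 0.054]
tool_rot: [-0.0, 1.0, 0.001, 0.001]
contact_force: [-2.1, -1.7, 7.2]
gripper_width: 0.528
```

Request:
jog_arm(
  plan=[
    {"x": 0,"y": 0,"z": 0,"wx": 0,"wy": 0,"wz": 0},
    {"x": 0,"y": 0,"z": 0,"wx": 0,"wy": 0,"wz": 0},
    {"x": 0,"y": 0,"z": 0,"wx": 0,"wy": 0,"wz": 0},
    {"x": 0,"y": 0,"z": 0,"wx": 0,"wy": 0,"wz": 0},
    {"x": 0,"y": 0,"z": 0,"wx": 0,"wy": 0,"wz": 0},
    {"x": 0,"y": 0,"z": 0,"wx": 0,"wy": 0,"wz": 0},
    {"x": 0,"y": 0,"z": -0.1,"wx": 0,"wy": 0,"wz": 0},
    {"x": 0,"y": 0,"z": -0.25,"wx": 0,"wy": 0,"wz": 0},
    {"x": 0,"y": 0,"z": -0.45,"wx": 0,"wy": 0,"wz": 0},
    {"x": 0,"y": 0,"z": -0.65,"wx": 0,"wy": 0,"wz": 0},
    {"x": 0,"y": 0,"z": -0.88,"wx": 0,"wy": 0,"wz": 0},
    {"x": 0,"y": 0,"z": -0.88,"wx": 0,"wy": 0,"wz": 0},
  ],
  hand=1,
)

```text
t: 9.53
eef_pos: [0.4903, 0.0074, 0.2372]
tool_rot: [-0.001, 1.0, 0.001, 0.007]
contact_force: [1.7, 0.6, -0.7]
gripper_width: 0.998
```

Request:
jog_arm(
  plan=[
    {"x": -0.08,"y": -0.18,"z": 0,"wx": 0,"wy": 0,"wz": 0},
    {"x": -0.16,"y": -0.36,"z": 0,"wx": 0,"wy": 0,"wz": 0},
    {"x": -0.24,"y": -0.54,"z": 0,"wx": 0,"wy": 0,"wz": 0},
    {"x": -0.3,"y": -0.72,"z": 0,"wx": 0,"wy": 0,"wz": 0},
    {"x": -0.35,"y": -0.88,"z": 0,"wx": 0,"wy": 0,"wz": 0},
    {"x": -0.35,"y": -0.88,"z": 0,"wx": 0,"wy": 0,"wz": 0},
    {"x": -0.35,"y": -0.88,"z": 0,"wx": 0,"wy": 0,"wz": 0},
    {"x": -0.35,"y": -0.88,"z": 0,"wx": 0,"wy": 0,"wz": 0},
  ],
)

```text
t: 10.2
eef_pos: [0.4201, 0.1827, 0.2363]
tool_rot: [-0.001, 1.0, 0.001, 0.006]
contact_force: [0.2, -0.4, 0.2]
gripper_width: 1.0
```

```bash
python3 - <<'E'
from h import *
st();im=snap('wrist','w5.png');
blobs(im,'blue','wrist',.1,300);blobs(im,'red','wrist',.1,300);blobs(im,'black','wrist',.009,300)
look(['chilli_mid','salt_mid','dish_pepper','pepper_mid'])
E
```

```text
t 10.2 p [0.4201 0.1827 0.2363] w 1.0 F [ 0.2 -0.4  0.2] xax [1.    0.001 0.013] zax [ 0.013  0.001 -1.   ]
wrist blue [398.1 123.7] [  86   62 3043] [0.4841 0.0404]
wrist red [261.2 132.9] [  48   47 1748] [0.4699 0.1788]
wrist black [473.8 146.5] [ 25  30 427] [ 0.4591 -0.1475]
wrist black [162.4 209.1] [  57   57 2484] [0.3621 0.3123]
wrist chilli_mid []
  bbox [(array([238., 108.,  48.,  49.]), 0.69), (array([458., 131.,  53.,  43.]), 0.29)]
wrist salt_mid [(array([510.,  58.]), 0.69, array([ 0.5995, -0.1835]))]
  bbox [(array([374., 104.,  73.,  43.]), 0.8)]
wrist dish_pepper [(array([163., 208.]), 0.86, array([0.3613, 0.3134]))]
wrist pepper_mid [(array([160., 208.]), 0.19, array([0.3781, 0.3011]))]
  bbox [(array([497.,  37.,  15.,  41.]), 0.51), (array([389.,   0.,  28.,   8.]), 0.44), (array([460., 132.,  52.,  41.]), 0.23)]
```

View pics/w5.png

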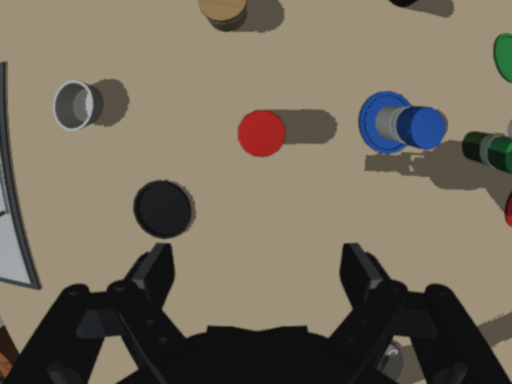

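Salt stands upright in the blue dish, with the dish at (387,122). Chilli's cap is at (261,133), which gives (0.470, 0.179). Next is the chilli grasp.

Request:
jog_arm(
  plan=[
    {"x": 0.12,"y": 0.01,"z": 0,"wx": 0,"wy": -0.004,"wz": 0},
    {"x": 0.237,"y": 0.02,"z": 0,"wx": 0,"wy": -0.004,"wz": 0},
    {"x": 0.237,"y": 0.02,"z": 0,"wx": 0,"wy": -0.004,"wz": 0},
    {"x": 0.237,"y": 0.02,"z": 0.2,"wx": 0,"wy": -0.004,"wz": 0},
    {"x": 0.237,"y": 0.02,"z": 0.4,"wx": 0,"wy": -0.004,"wz": 0},
    {"x": 0.237,"y": 0.02,"z": 0.58,"wx": 0,"wy": -0.004,"wz": 0},
    {"x": 0.237,"y": 0.02,"z": 0.74,"wx": 0,"wy": -0.004,"wz": 0},
    {"x": 0.237,"y": 0.02,"z": 0.86,"wx": 0,"wy": -0.004,"wz": 0},
    {"x": 0.237,"y": 0.02,"z": 0.94,"wx": 0,"wy": -0.004,"wz": 0},
    {"x": 0.237,"y": 0.02,"z": 0.94,"wx": 0,"wy": -0.004,"wz": 0},
    {"x": 0.237,"y": 0.02,"z": 0.94,"wx": 0,"wy": -0.004,"wz": 0},
    {"x": 0.237,"y": 0.02,"z": 0.94,"wx": 0,"wy": -0.004,"wz": 0},
  ],
)

```text
t: 11.65
eef_pos: [0.4707, 0.1797, 0.0502]
tool_rot: [-0.001, 1.0, 0.0, 0.001]
contact_force: [0.1, 0.8, -0.1]
gripper_width: 1.003
```

Request:
jog_arm(
  plan=[
    {"x": 0,"y": 0,"z": 0,"wx": 0,"wy": 0,"wz": 0},
    {"x": 0,"y": 0,"z": 0,"wx": 0,"wy": 0,"wz": 0},
    {"x": 0,"y": 0,"z": 0,"wx": 0,"wy": 0,"wz": 0},
    {"x": 0,"y": 0,"z": 0,"wx": 0,"wy": 0,"wz": 0},
    {"x": 0,"y": 0,"z": 0,"wx": 0,"wy": 0,"wz": 0},
    {"x": 0,"y": 0,"z": 0,"wx": 0,"wy": 0,"wz": 0},
    {"x": 0,"y": 0,"z": 0,"wx": 0,"wy": 0,"wz": 0},
    {"x": 0,"y": 0,"z": 0,"wx": 0,"wy": 0,"wz": 0},
  ],
  hand=-1,
)

```text
t: 12.32
eef_pos: [0.4714, 0.1797, 0.0512]
tool_rot: [-0.001, 1.0, 0.0, 0.002]
contact_force: [-1.2, -2.3, 7.2]
gripper_width: 0.533
```

```bash
python3 - <<'E'
from h import *
st();im=snap('wrist','w6.png')
blobs(im,'blue','wrist',.1,300)
# width check of held grinder: jar edge columns
E
```

```text
t 12.32 p [0.4714 0.1797 0.0512] w 0.533 F [-1.2 -2.3  7.2] xax [1.    0.    0.004] zax [ 0.004  0.003 -1.   ]
wrist blue [464.2 197.2] [  78   99 3392] [0.5144 0.0974]
```

Request:
jog_arm(
  plan=[
    {"x": 0,"y": 0,"z": -0.2,"wx": 0,"wy": -0.001,"wz": 0},
    {"x": 0,"y": 0,"z": -0.4,"wx": 0,"wy": -0.001,"wz": 0},
    {"x": 0,"y": 0,"z": -0.6,"wx": 0,"wy": -0.001,"wz": 0},
    {"x": 0,"y": 0,"z": -0.8,"wx": 0,"wy": -0.001,"wz": 0},
    {"x": 0,"y": 0.1,"z": -0.88,"wx": 0,"wy": -0.001,"wz": 0},
    {"x": 0,"y": 0.3,"z": -0.88,"wx": 0,"wy": -0.001,"wz": 0},
    {"x": 0,"y": 0.5,"z": -0.88,"wx": 0,"wy": -0.001,"wz": 0},
    {"x": 0,"y": 0.7,"z": -0.88,"wx": 0,"wy": -0.001,"wz": 0},
    {"x": 0,"y": 0.85,"z": -0.88,"wx": 0,"wy": -0.001,"wz": 0},
    {"x": 0,"y": 1,"z": -0.88,"wx": 0,"wy": -0.001,"wz": 0},
  ],
)

```text
t: 13.2
eef_pos: [0.4698, -0.023, 0.2266]
tool_rot: [-0.001, 1.0, -0.001, -0.0]
contact_force: [0.6, 0.1, -2.7]
gripper_width: 0.529
```

Request:
jog_arm(
  plan=[
    {"x": 0,"y": 0.15,"z": 0,"wx": 0,"wy": 0,"wz": 0},
    {"x": 0,"y": 0.35,"z": 0,"wx": 0,"wy": 0,"wz": 0},
    {"x": 0,"y": 0.55,"z": 0,"wx": 0,"wy": 0,"wz": 0},
    {"x": -0.05,"y": 0.75,"z": 0,"wx": 0,"wy": 0,"wz": 0},
    {"x": -0.12,"y": 0.9,"z": 0,"wx": 0,"wy": 0,"wz": 0},
    {"x": -0.2,"y": 1,"z": 0,"wx": 0,"wy": 0,"wz": 0},
    {"x": -0.25,"y": 1,"z": 0,"wx": 0,"wy": 0,"wz": 0},
    {"x": -0.25,"y": 1,"z": 0,"wx": 0,"wy": 0,"wz": 0},
    {"x": -0.25,"y": 1,"z": 0,"wx": 0,"wy": 0,"wz": 0},
  ],
)

```text
t: 13.95
eef_pos: [0.4191, -0.2224, 0.226]
tool_rot: [-0.001, 1.0, -0.001, -0.0]
contact_force: [0.4, 0.1, -2.4]
gripper_width: 0.528
```

```bash
python3 - <<'E'
from h import *
st();im=snap('wrist','w7.png')
blobs(im,'red','wrist',.009,300);blobs(im,'green','wrist',.1,300);blobs(im,'green','wrist',.009,300);look(['dish_chilli'])
E
```

```text
t 13.95 p [ 0.4191 -0.2224  0.226 ] w 0.528 F [ 0.4  0.1 -2.4] xax [ 1.    -0.001 -0.001] zax [-0.001  0.003 -1.   ]
wrist red [296.  208.3] [ 125   61 4034] [ 0.3641 -0.2713]
wrist green [266.4  17. ] [  68   40 2263] [ 0.5764 -0.2294]
wrist green [181.6 141. ] [  49   46 1763] [ 0.4624 -0.1511]
wrist green [266.4  17. ] [  68   40 2263] [ 0.6045 -0.232 ]
wrist green [181.6 141. ] [  49   46 1763] [ 0.452  -0.1273]
wrist dish_chilli [(array([312., 208.]), 0.91, array([ 0.3636, -0.294 ]))]
```

View pics/w7.png

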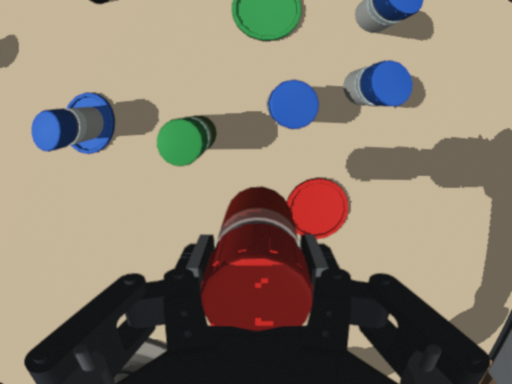

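Chilli is held, with the red dish at (318,208), which gives (0.364, -0.302). I'll move over it and lower.

Request:
jog_arm(
  plan=[
    {"x": -0.13,"y": 0.2,"z": 0,"wx": 0,"wy": 0,"wz": 0},
    {"x": -0.27,"y": 0.398,"z": 0,"wx": 0,"wy": 0,"wz": 0},
    {"x": -0.27,"y": 0.398,"z": 0,"wx": 0,"wy": 0,"wz": 0},
    {"x": -0.27,"y": 0.398,"z": 0.2,"wx": 0,"wy": 0,"wz": 0},
    {"x": -0.27,"y": 0.398,"z": 0.4,"wx": 0,"wy": 0,"wz": 0},
    {"x": -0.27,"y": 0.398,"z": 0.58,"wx": 0,"wy": 0,"wz": 0},
    {"x": -0.27,"y": 0.398,"z": 0.7,"wx": 0,"wy": 0,"wz": 0},
    {"x": -0.27,"y": 0.398,"z": 0.77,"wx": 0,"wy": 0,"wz": 0},
    {"x": -0.27,"y": 0.398,"z": 0.81,"wx": 0,"wy": 0,"wz": 0},
    {"x": -0.27,"y": 0.398,"z": 0.81,"wx": 0,"wy": 0,"wz": 0},
    {"x": -0.27,"y": 0.398,"z": 0.81,"wx": 0,"wy": 0,"wz": 0},
  ],
)

```text
t: 15.02
eef_pos: [0.3676, -0.3009, 0.0644]
tool_rot: [-0.001, 1.0, 0.001, 0.0]
contact_force: [0.7, 0.5, -2.4]
gripper_width: 0.53
```

Request:
jog_arm(
  plan=[
    {"x": -0.013,"y": 0.005,"z": 0.005,"wx": 0,"wy": 0,"wz": 0},
    {"x": -0.013,"y": 0.005,"z": 0.015,"wx": 0,"wy": 0,"wz": 0},
    {"x": -0.013,"y": 0.005,"z": 0.025,"wx": 0,"wy": 0,"wz": 0},
    {"x": -0.013,"y": 0.005,"z": 0.033,"wx": 0,"wy": 0,"wz": 0},
    {"x": -0.013,"y": 0.005,"z": 0.038,"wx": 0,"wy": 0,"wz": 0},
    {"x": -0.013,"y": 0.005,"z": 0.042,"wx": 0,"wy": 0,"wz": 0},
    {"x": -0.013,"y": 0.005,"z": 0.045,"wx": 0,"wy": 0,"wz": 0},
    {"x": -0.013,"y": 0.005,"z": 0.048,"wx": 0,"wy": 0,"wz": 0},
    {"x": -0.013,"y": 0.005,"z": 0.048,"wx": 0,"wy": 0,"wz": 0},
    {"x": -0.013,"y": 0.005,"z": 0.048,"wx": 0,"wy": 0,"wz": 0},
  ],
)

```text
t: 15.85
eef_pos: [0.3652, -0.302, 0.0552]
tool_rot: [-0.001, 1.0, 0.001, 0.001]
contact_force: [-1.5, 1.8, 4.4]
gripper_width: 0.53
```

Request:
jog_arm(
  plan=[
    {"x": 0,"y": 0,"z": 0,"wx": 0,"wy": 0,"wz": 0},
    {"x": 0,"y": 0,"z": 0,"wx": 0,"wy": 0,"wz": 0},
    {"x": 0,"y": 0,"z": 0,"wx": 0,"wy": 0,"wz": 0},
    {"x": 0,"y": 0,"z": 0,"wx": 0,"wy": 0,"wz": 0},
    {"x": 0,"y": 0,"z": 0,"wx": 0,"wy": 0,"wz": 0},
    {"x": 0,"y": 0,"z": 0,"wx": 0,"wy": 0,"wz": 0},
    {"x": 0,"y": 0,"z": -0.1,"wx": 0,"wy": 0,"wz": 0},
    {"x": 0,"y": 0,"z": -0.25,"wx": 0,"wy": 0,"wz": 0},
    {"x": 0,"y": 0,"z": -0.45,"wx": 0,"wy": 0,"wz": 0},
    {"x": 0,"y": 0,"z": -0.65,"wx": 0,"wy": 0,"wz": 0},
    {"x": 0,"y": 0,"z": -0.88,"wx": 0,"wy": 0,"wz": 0},
    {"x": 0,"y": 0,"z": -0.88,"wx": 0,"wy": 0,"wz": 0},
  ],
  hand=1,
)

```text
t: 16.85
eef_pos: [0.3682, -0.3046, 0.2384]
tool_rot: [0.002, 1.0, 0.001, 0.006]
contact_force: [0.2, -0.7, -0.1]
gripper_width: 1.001
```

Request:
jog_arm(
  plan=[
    {"x": 0.06,"y": -0.18,"z": 0,"wx": 0,"wy": 0,"wz": 0},
    {"x": 0.12,"y": -0.36,"z": 0,"wx": 0,"wy": 0,"wz": 0},
    {"x": 0.18,"y": -0.54,"z": 0,"wx": 0,"wy": 0,"wz": 0},
    {"x": 0.24,"y": -0.7,"z": 0,"wx": 0,"wy": 0,"wz": 0},
    {"x": 0.24,"y": -0.76,"z": 0,"wx": 0,"wy": 0,"wz": 0},
    {"x": 0.24,"y": -0.76,"z": 0,"wx": 0,"wy": 0,"wz": 0},
    {"x": 0.24,"y": -0.76,"z": 0,"wx": 0,"wy": 0,"wz": 0},
    {"x": 0.24,"y": -0.76,"z": 0,"wx": 0,"wy": 0,"wz": 0},
  ],
)

```text
t: 17.52
eef_pos: [0.4154, -0.1537, 0.2381]
tool_rot: [0.002, 1.0, 0.0, 0.005]
contact_force: [-0.1, -1.2, -0.2]
gripper_width: 0.999
```

```bash
python3 - <<'E'
from h import *
st();im=snap('wrist','w8.png');snap('top','t8.png')
blobs(im,'green','wrist',.1,300);blobs(im,'red','wrist',.1,300);blobs(im,'green','wrist',.009,300);look(['herb_mid','chilli_mid','dish_herb'])
E
```

```text
t 17.52 p [ 0.4154 -0.1537  0.2381] w 0.999 F [-0.1 -1.2 -0.2] xax [1.    0.    0.011] zax [ 0.011 -0.004 -1.   ]
wrist green [318.7  19.1] [  63   44 2319] [ 0.5778 -0.2129]
wrist green [251.5 136.8] [  46   46 1615] [ 0.4609 -0.1489]
wrist red [369.1 211.3] [  76   73 3313] [ 0.3851 -0.273 ]
wrist green [318.7  19.1] [  63   44 2319] [ 0.6071 -0.2323]
wrist green [251.5 136.8] [  46   46 1615] [ 0.4524 -0.1476]
wrist herb_mid []
  bbox [(array([229., 112.,  46.,  48.]), 0.8)]
wrist chilli_mid [(array([376., 215.]), 0.84, array([ 0.3621, -0.3042]))]
  bbox [(array([349., 187.,  57.,  59.]), 0.83)]
wrist dish_herb [(array([319.,  18.]), 0.74, array([ 0.611 , -0.2319]))]
```

View pics/w8.png

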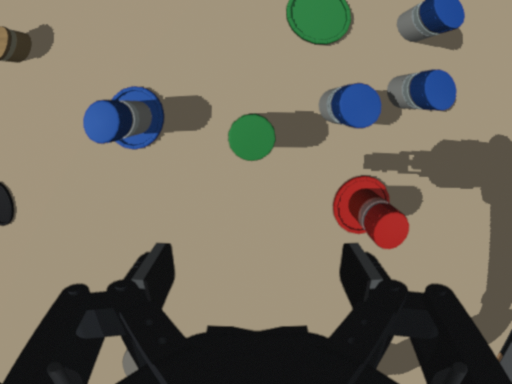

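Chilli stands upright in the red dish at (360,205). The herb cap is at (252,137), which gives (0.461, -0.149).

Request:
jog_arm(
  plan=[
    {"x": 0.11,"y": -0.014,"z": 0,"wx": 0.001,"wy": -0.0035,"wz": 0},
    {"x": 0.218,"y": -0.028,"z": 0,"wx": 0.001,"wy": -0.0035,"wz": 0},
    {"x": 0.218,"y": -0.028,"z": 0,"wx": 0.001,"wy": -0.0035,"wz": 0},
    {"x": 0.218,"y": -0.028,"z": 0.2,"wx": 0.001,"wy": -0.0035,"wz": 0},
    {"x": 0.218,"y": -0.028,"z": 0.4,"wx": 0.001,"wy": -0.0035,"wz": 0},
    {"x": 0.218,"y": -0.028,"z": 0.58,"wx": 0.001,"wy": -0.0035,"wz": 0},
    {"x": 0.218,"y": -0.028,"z": 0.74,"wx": 0.001,"wy": -0.0035,"wz": 0},
    {"x": 0.218,"y": -0.028,"z": 0.86,"wx": 0.001,"wy": -0.0035,"wz": 0},
    {"x": 0.218,"y": -0.028,"z": 0.945,"wx": 0.001,"wy": -0.0035,"wz": 0},
    {"x": 0.218,"y": -0.028,"z": 0.945,"wx": 0.001,"wy": -0.0035,"wz": 0},
    {"x": 0.218,"y": -0.028,"z": 0.945,"wx": 0.001,"wy": -0.0035,"wz": 0},
    {"x": 0.218,"y": -0.028,"z": 0.945,"wx": 0.001,"wy": -0.0035,"wz": 0},
  ],
)

```text
t: 18.92
eef_pos: [0.4621, -0.1483, 0.0507]
tool_rot: [0.001, 1.0, 0.0, 0.001]
contact_force: [0.5, -0.1, 1.2]
gripper_width: 1.0
```

Request:
jog_arm(
  plan=[
    {"x": 0,"y": 0,"z": 0,"wx": 0,"wy": 0,"wz": 0},
    {"x": 0,"y": 0,"z": 0,"wx": 0,"wy": 0,"wz": 0},
    {"x": 0,"y": 0,"z": 0,"wx": 0,"wy": 0,"wz": 0},
    {"x": 0,"y": 0,"z": 0,"wx": 0,"wy": 0,"wz": 0},
    {"x": 0,"y": 0,"z": 0,"wx": 0,"wy": 0,"wz": 0},
    {"x": 0,"y": 0,"z": 0,"wx": 0,"wy": 0,"wz": 0},
    {"x": 0,"y": 0,"z": 0,"wx": 0,"wy": 0,"wz": 0},
    {"x": 0,"y": 0,"z": 0,"wx": 0,"wy": 0,"wz": 0},
  ],
  hand=-1,
)

```text
t: 19.58
eef_pos: [0.4628, -0.1486, 0.0518]
tool_rot: [0.001, 1.0, 0.0, 0.002]
contact_force: [0.1, -0.2, 6.9]
gripper_width: 0.529
```

Request:
jog_arm(
  plan=[
    {"x": 0,"y": 0,"z": -0.2,"wx": 0.001,"wy": -0.001,"wz": 0},
    {"x": 0,"y": 0,"z": -0.4,"wx": 0.001,"wy": -0.001,"wz": 0},
    {"x": 0,"y": 0,"z": -0.6,"wx": 0.001,"wy": -0.001,"wz": 0},
    {"x": 0,"y": 0,"z": -0.8,"wx": 0.001,"wy": -0.001,"wz": 0},
    {"x": 0.1,"y": 0.08,"z": -0.85,"wx": 0.001,"wy": -0.001,"wz": 0},
    {"x": 0.25,"y": 0.2,"z": -0.85,"wx": 0.001,"wy": -0.001,"wz": 0},
    {"x": 0.4,"y": 0.3,"z": -0.85,"wx": 0.001,"wy": -0.001,"wz": 0},
    {"x": 0.4,"y": 0.3,"z": -0.85,"wx": 0.001,"wy": -0.001,"wz": 0},
    {"x": 0.4,"y": 0.3,"z": -0.85,"wx": 0.001,"wy": -0.001,"wz": 0},
    {"x": 0.4,"y": 0.3,"z": -0.85,"wx": 0.001,"wy": -0.001,"wz": 0},
  ],
)

```text
t: 20.42
eef_pos: [0.5415, -0.2078, 0.2214]
tool_rot: [-0.001, 1.0, 0.0, -0.001]
contact_force: [-0.2, 1.0, -2.8]
gripper_width: 0.532
```

```bash
python3 - <<'E'
from h import *
st();im=snap('wrist','w9.png')
blobs(im,'green','wrist',.009,300);look(['dish_herb','pepper_mid'])
E
```

```text
t 20.42 p [ 0.5415 -0.2078  0.2214] w 0.532 F [-0.2  1.  -2.8] xax [ 1.     0.001 -0.002] zax [-0.002  0.002 -1.   ]
wrist green [278.8 104.3] [  69   67 3655] [ 0.6164 -0.2322]
wrist dish_herb [(array([281., 106.]), 0.76, array([ 0.6145, -0.2356]))]
wrist pepper_mid [(array([90., 65.]), 0.68, array([ 0.6745, -0.0128]))]
  bbox [(array([52., 40., 71., 50.]), 0.8)]
```

View pics/w9.png

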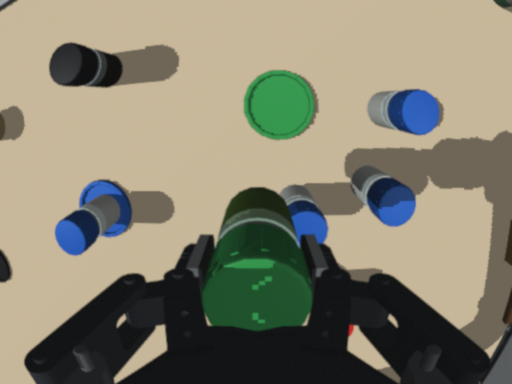

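The picture shows the green dish at (279,104), which gives (0.616, -0.2335), and herb held.

Request:
jog_arm(
  plan=[
    {"x": 0.19,"y": 0.064,"z": 0,"wx": 0,"wy": 0,"wz": 0},
    {"x": 0.375,"y": 0.128,"z": 0,"wx": 0,"wy": 0,"wz": 0},
    {"x": 0.375,"y": 0.128,"z": 0,"wx": 0,"wy": 0,"wz": 0},
    {"x": 0.375,"y": 0.128,"z": 0.2,"wx": 0,"wy": 0,"wz": 0},
    {"x": 0.375,"y": 0.128,"z": 0.4,"wx": 0,"wy": 0,"wz": 0},
    {"x": 0.375,"y": 0.128,"z": 0.58,"wx": 0,"wy": 0,"wz": 0},
    {"x": 0.375,"y": 0.128,"z": 0.68,"wx": 0,"wy": 0,"wz": 0},
    {"x": 0.375,"y": 0.128,"z": 0.75,"wx": 0,"wy": 0,"wz": 0},
    {"x": 0.375,"y": 0.128,"z": 0.78,"wx": 0,"wy": 0,"wz": 0},
    {"x": 0.375,"y": 0.128,"z": 0.78,"wx": 0,"wy": 0,"wz": 0},
    {"x": 0.375,"y": 0.128,"z": 0.78,"wx": 0,"wy": 0,"wz": 0},
  ],
)

```text
t: 21.58
eef_pos: [0.6178, -0.2332, 0.0676]
tool_rot: [-0.0, 1.0, 0.001, 0.001]
contact_force: [-1.2, 0.2, -0.8]
gripper_width: 0.531
```

Request:
jog_arm(
  plan=[
    {"x": 0,"y": 0,"z": 0.01,"wx": 0,"wy": 0,"wz": 0},
    {"x": 0,"y": 0,"z": 0.02,"wx": 0,"wy": 0,"wz": 0},
    {"x": 0,"y": 0,"z": 0.03,"wx": 0,"wy": 0,"wz": 0},
    {"x": 0,"y": 0,"z": 0.04,"wx": 0,"wy": 0,"wz": 0},
    {"x": 0,"y": 0,"z": 0.048,"wx": 0,"wy": 0,"wz": 0},
    {"x": 0,"y": 0,"z": 0.053,"wx": 0,"wy": 0,"wz": 0},
    {"x": 0,"y": 0,"z": 0.057,"wx": 0,"wy": 0,"wz": 0},
    {"x": 0,"y": 0,"z": 0.061,"wx": 0,"wy": 0,"wz": 0},
    {"x": 0,"y": 0,"z": 0.061,"wx": 0,"wy": 0,"wz": 0},
    {"x": 0,"y": 0,"z": 0.061,"wx": 0,"wy": 0,"wz": 0},
  ],
)

```text
t: 22.42
eef_pos: [0.618, -0.2332, 0.0559]
tool_rot: [-0.0, 1.0, 0.001, 0.001]
contact_force: [-1.7, 0.7, 3.0]
gripper_width: 0.527
```

Request:
jog_arm(
  plan=[
    {"x": 0,"y": 0,"z": 0,"wx": 0,"wy": 0,"wz": 0},
    {"x": 0,"y": 0,"z": 0,"wx": 0,"wy": 0,"wz": 0},
    {"x": 0,"y": 0,"z": 0,"wx": 0,"wy": 0,"wz": 0},
    {"x": 0,"y": 0,"z": 0,"wx": 0,"wy": 0,"wz": 0},
    {"x": 0,"y": 0,"z": 0,"wx": 0,"wy": 0,"wz": 0},
    {"x": 0,"y": 0,"z": 0,"wx": 0,"wy": 0,"wz": 0},
    {"x": 0,"y": 0,"z": -0.1,"wx": 0,"wy": 0,"wz": 0},
    {"x": 0,"y": 0,"z": -0.25,"wx": 0,"wy": 0,"wz": 0},
    {"x": 0,"y": 0,"z": -0.45,"wx": 0,"wy": 0,"wz": 0},
    {"x": 0,"y": 0,"z": -0.65,"wx": 0,"wy": 0,"wz": 0},
    {"x": 0,"y": 0,"z": -0.88,"wx": 0,"wy": 0,"wz": 0},
    {"x": 0,"y": 0,"z": -0.88,"wx": 0,"wy": 0,"wz": 0},
  ],
  hand=1,
)

```text
t: 23.42
eef_pos: [0.6216, -0.2346, 0.241]
tool_rot: [0.002, 1.0, 0.0, 0.007]
contact_force: [2.3, -1.0, 1.2]
gripper_width: 1.001
```

Request:
jog_arm(
  plan=[
    {"x": 0,"y": -0.2,"z": 0,"wx": 0,"wy": 0,"wz": 0},
    {"x": 0,"y": -0.4,"z": 0,"wx": 0,"wy": 0,"wz": 0},
    {"x": 0,"y": -0.6,"z": 0,"wx": 0,"wy": 0,"wz": 0},
    {"x": -0.03,"y": -0.8,"z": 0,"wx": 0,"wy": 0,"wz": 0},
    {"x": -0.03,"y": -1,"z": 0,"wx": 0,"wy": 0,"wz": 0},
    {"x": -0.03,"y": -1,"z": 0,"wx": 0,"wy": 0,"wz": 0},
    {"x": -0.03,"y": -1,"z": 0,"wx": 0,"wy": 0,"wz": 0},
    {"x": -0.03,"y": -1,"z": 0,"wx": 0,"wy": 0,"wz": 0},
  ],
)

```text
t: 24.08
eef_pos: [0.6154, -0.035, 0.2402]
tool_rot: [0.002, 1.0, 0.001, 0.007]
contact_force: [0.2, -1.4, -0.2]
gripper_width: 0.998
```

```bash
python3 - <<'E'
from h import *
st();im=snap('wrist','w10.png')
blobs(im,'black','wrist',.1,300);look(['pepper_mid','herb_mid','salt_mid'])
E
```

```text
t 24.08 p [ 0.6154 -0.035   0.2402] w 0.998 F [ 0.2 -1.4 -0.2] xax [1.    0.001 0.015] zax [ 0.015 -0.004 -1.   ]
wrist black [233.6 125.6] [  45   45 1577] [ 0.6722 -0.0141]
wrist black [396.6 165.9] [ 27  31 395] [ 0.635  -0.1829]
wrist black [418.4 176.9] [ 30  38 505] [ 0.6236 -0.2123]
wrist black [492.4 178.8] [ 24  34 477] [ 0.6237 -0.3322]
wrist pepper_mid []
  bbox [(array([210., 103.,  47.,  49.]), 0.91)]
wrist herb_mid [(array([224., 255.]), 0.71, array([0.5094, 0.0056])), (array([414., 176.]), 0.63, array([ 0.6132, -0.236 ]))]
  bbox [(array([382., 154.,  68.,  49.]), 0.79)]
wrist salt_mid [(array([465., 238.]), 0.97, array([ 0.5207, -0.3486])), (array([224., 274.]), 0.92, array([0.4806, 0.0077])), (array([486., 174.]), 0.86, array([ 0.6201, -0.3659])), (array([414., 257.]), 0.67, array([ 0.4964, -0.2576]))]
  bbox [(array([439., 211.,  56.,  55.]), 0.72), (array([458., 155.,  54.,  43.]), 0.69), (array([387., 231.,  56.,  58.]), 0.67), (array([200., 243.,  46.,  68.]), 0.55)]
```

View pics/w10.png

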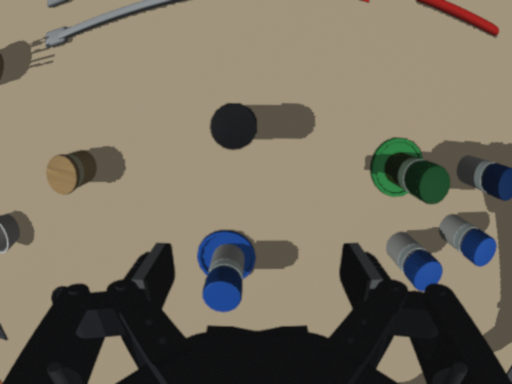

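Herb stands upright in the green dish at (397,165), and salt is fine in the blue one at (226,253). The pepper cap is at (234,126), which gives (0.672, -0.014).

Request:
jog_arm(
  plan=[
    {"x": 0.14,"y": -0.054,"z": 0,"wx": 0.001,"wy": -0.005,"wz": 0},
    {"x": 0.27,"y": -0.108,"z": 0,"wx": 0.001,"wy": -0.005,"wz": 0},
    {"x": 0.27,"y": -0.108,"z": 0,"wx": 0.001,"wy": -0.005,"wz": 0},
    {"x": 0.27,"y": -0.108,"z": 0.2,"wx": 0.001,"wy": -0.005,"wz": 0},
    {"x": 0.27,"y": -0.108,"z": 0.4,"wx": 0.001,"wy": -0.005,"wz": 0},
    {"x": 0.27,"y": -0.108,"z": 0.58,"wx": 0.001,"wy": -0.005,"wz": 0},
    {"x": 0.27,"y": -0.108,"z": 0.74,"wx": 0.001,"wy": -0.005,"wz": 0},
    {"x": 0.27,"y": -0.108,"z": 0.86,"wx": 0.001,"wy": -0.005,"wz": 0},
    {"x": 0.27,"y": -0.108,"z": 0.955,"wx": 0.001,"wy": -0.005,"wz": 0},
    {"x": 0.27,"y": -0.108,"z": 0.955,"wx": 0.001,"wy": -0.005,"wz": 0},
    {"x": 0.27,"y": -0.108,"z": 0.955,"wx": 0.001,"wy": -0.005,"wz": 0},
    {"x": 0.27,"y": -0.108,"z": 0.955,"wx": 0.001,"wy": -0.005,"wz": 0},
  ],
)

```text
t: 25.48
eef_pos: [0.6733, -0.0145, 0.0514]
tool_rot: [-0.0, 1.0, -0.0, 0.001]
contact_force: [0.7, -0.1, 1.0]
gripper_width: 1.004
```

Request:
jog_arm(
  plan=[
    {"x": 0,"y": 0,"z": 0,"wx": 0,"wy": 0,"wz": 0},
    {"x": 0,"y": 0,"z": 0,"wx": 0,"wy": 0,"wz": 0},
    {"x": 0,"y": 0,"z": 0,"wx": 0,"wy": 0,"wz": 0},
    {"x": 0,"y": 0,"z": 0,"wx": 0,"wy": 0,"wz": 0},
    {"x": 0,"y": 0,"z": 0,"wx": 0,"wy": 0,"wz": 0},
    {"x": 0,"y": 0,"z": 0,"wx": 0,"wy": 0,"wz": 0},
    {"x": 0,"y": 0,"z": 0,"wx": 0,"wy": 0,"wz": 0},
    {"x": 0,"y": 0,"z": 0,"wx": 0,"wy": 0,"wz": 0},
  ],
  hand=-1,
)

```text
t: 26.15
eef_pos: [0.6742, -0.0142, 0.0528]
tool_rot: [-0.0, 1.0, -0.0, 0.002]
contact_force: [-0.2, 0.3, 7.4]
gripper_width: 0.532
```

Request:
jog_arm(
  plan=[
    {"x": 0,"y": 0,"z": -0.2,"wx": 0,"wy": -0.001,"wz": 0},
    {"x": 0,"y": 0,"z": -0.4,"wx": 0,"wy": -0.001,"wz": 0},
    {"x": 0,"y": 0,"z": -0.6,"wx": 0,"wy": -0.001,"wz": 0},
    {"x": 0,"y": 0,"z": -0.8,"wx": 0,"wy": -0.001,"wz": 0},
    {"x": -0.08,"y": -0.1,"z": -0.85,"wx": 0,"wy": -0.001,"wz": 0},
    {"x": -0.2,"y": -0.24,"z": -0.85,"wx": 0,"wy": -0.001,"wz": 0},
    {"x": -0.32,"y": -0.38,"z": -0.85,"wx": 0,"wy": -0.001,"wz": 0},
    {"x": -0.44,"y": -0.5,"z": -0.85,"wx": 0,"wy": -0.001,"wz": 0},
    {"x": -0.5,"y": -0.6,"z": -0.85,"wx": 0,"wy": -0.001,"wz": 0},
    {"x": -0.5,"y": -0.6,"z": -0.85,"wx": 0,"wy": -0.001,"wz": 0},
  ],
)

```text
t: 26.98
eef_pos: [0.5699, 0.1118, 0.2224]
tool_rot: [-0.001, 1.0, 0.004, -0.001]
contact_force: [-0.2, 0.8, -2.1]
gripper_width: 0.528
```

Request:
jog_arm(
  plan=[
    {"x": -0.1,"y": -0.1,"z": 0,"wx": 0,"wy": 0,"wz": 0},
    {"x": -0.23,"y": -0.23,"z": 0,"wx": 0,"wy": 0,"wz": 0},
    {"x": -0.36,"y": -0.36,"z": 0,"wx": 0,"wy": 0,"wz": 0},
    {"x": -0.5,"y": -0.5,"z": 0,"wx": 0,"wy": 0,"wz": 0},
    {"x": -0.62,"y": -0.62,"z": 0,"wx": 0,"wy": 0,"wz": 0},
    {"x": -0.7,"y": -0.7,"z": 0,"wx": 0,"wy": 0,"wz": 0},
    {"x": -0.7,"y": -0.7,"z": 0,"wx": 0,"wy": 0,"wz": 0},
    {"x": -0.7,"y": -0.7,"z": 0,"wx": 0,"wy": 0,"wz": 0},
    {"x": -0.7,"y": -0.7,"z": 0,"wx": 0,"wy": 0,"wz": 0},
  ],
)

```text
t: 27.73
eef_pos: [0.4294, 0.2497, 0.223]
tool_rot: [-0.001, 1.0, 0.003, -0.001]
contact_force: [-0.4, -0.3, -2.5]
gripper_width: 0.533
```

```bash
python3 - <<'E'
from h import *
st();look(['dish_pepper'],png='w11.png')
E
```

```text
t 27.73 p [0.4294 0.2497 0.223 ] w 0.533 F [-0.4 -0.3 -2.5] xax [ 1.     0.007 -0.002] zax [-0.002  0.002 -1.   ]
wrist dish_pepper []
```

Request:
jog_arm(
  plan=[
    {"x": -0.16,"y": -0.155,"z": 0,"wx": 0,"wy": 0,"wz": 0},
    {"x": -0.324,"y": -0.315,"z": 0,"wx": 0,"wy": 0,"wz": 0},
    {"x": -0.324,"y": -0.315,"z": 0,"wx": 0,"wy": 0,"wz": 0},
    {"x": -0.324,"y": -0.315,"z": 0.2,"wx": 0,"wy": 0,"wz": 0},
    {"x": -0.324,"y": -0.315,"z": 0.4,"wx": 0,"wy": 0,"wz": 0},
    {"x": -0.324,"y": -0.315,"z": 0.58,"wx": 0,"wy": 0,"wz": 0},
    {"x": -0.324,"y": -0.315,"z": 0.68,"wx": 0,"wy": 0,"wz": 0},
    {"x": -0.324,"y": -0.315,"z": 0.74,"wx": 0,"wy": 0,"wz": 0},
    {"x": -0.324,"y": -0.315,"z": 0.77,"wx": 0,"wy": 0,"wz": 0},
    {"x": -0.324,"y": -0.315,"z": 0.77,"wx": 0,"wy": 0,"wz": 0},
    {"x": -0.324,"y": -0.315,"z": 0.77,"wx": 0,"wy": 0,"wz": 0},
  ],
)

```text
t: 28.75
eef_pos: [0.3651, 0.3123, 0.0696]
tool_rot: [-0.001, 1.0, 0.002, -0.001]
contact_force: [1.0, 0.3, -2.6]
gripper_width: 0.529
```

```bash
python3 - <<'E'
from h import *
st();im=snap('wrist','w12.png');s=snap('side','s12.png')
cv2.imwrite('pics/w12c.png',np.hstack([im[150:384,130:390,::-1],cv2.resize(s[200:330,140:285,::-1],(261,234))]))
E
```

```text
t 28.75 p [0.3651 0.3123 0.0696] w 0.529 F [ 1.   0.3 -2.6] xax [ 1.     0.004 -0.002] zax [-0.002  0.002 -1.   ]
```

View pics/w12c.png

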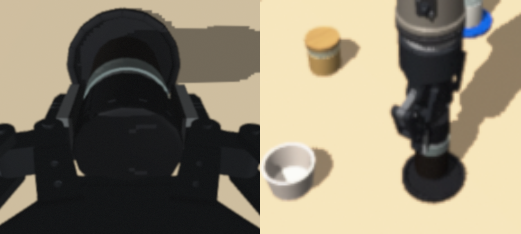

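Pepper hangs centred over the black dish: the jar is at about (123,60) in the left crop, inside the dish outline. I'll lower the last 13 mm slowly.

Request:
jog_arm(
  plan=[
    {"x": -0.005,"y": 0,"z": 0.01,"wx": 0,"wy": 0,"wz": 0},
    {"x": -0.005,"y": 0,"z": 0.02,"wx": 0,"wy": 0,"wz": 0},
    {"x": -0.005,"y": 0,"z": 0.03,"wx": 0,"wy": 0,"wz": 0},
    {"x": -0.005,"y": 0,"z": 0.04,"wx": 0,"wy": 0,"wz": 0},
    {"x": -0.005,"y": 0,"z": 0.05,"wx": 0,"wy": 0,"wz": 0},
    {"x": -0.005,"y": 0,"z": 0.056,"wx": 0,"wy": 0,"wz": 0},
    {"x": -0.005,"y": 0,"z": 0.06,"wx": 0,"wy": 0,"wz": 0},
    {"x": -0.005,"y": 0,"z": 0.063,"wx": 0,"wy": 0,"wz": 0},
    {"x": -0.005,"y": 0,"z": 0.066,"wx": 0,"wy": 0,"wz": 0},
    {"x": -0.005,"y": 0,"z": 0.066,"wx": 0,"wy": 0,"wz": 0},
    {"x": -0.005,"y": 0,"z": 0.066,"wx": 0,"wy": 0,"wz": 0},
  ],
)

```text
t: 29.77
eef_pos: [0.3643, 0.3129, 0.0571]
tool_rot: [-0.002, 1.0, 0.002, -0.0]
contact_force: [-0.8, -0.8, -1.7]
gripper_width: 0.528
```

Request:
jog_arm(
  plan=[
    {"x": 0,"y": 0,"z": 0.003,"wx": 0,"wy": 0,"wz": 0},
    {"x": 0,"y": 0,"z": 0.005,"wx": 0,"wy": 0,"wz": 0},
    {"x": 0,"y": 0,"z": 0.005,"wx": 0,"wy": 0,"wz": 0},
    {"x": 0,"y": 0,"z": 0.005,"wx": 0,"wy": 0,"wz": 0},
  ],
)

```text
t: 30.1
eef_pos: [0.3645, 0.3131, 0.0568]
tool_rot: [-0.002, 1.0, 0.002, 0.0]
contact_force: [-1.6, -0.7, 6.2]
gripper_width: 0.524
```

Request:
jog_arm(
  plan=[
    {"x": 0,"y": 0,"z": 0,"wx": 0,"wy": 0,"wz": 0},
    {"x": 0,"y": 0,"z": 0,"wx": 0,"wy": 0,"wz": 0},
    {"x": 0,"y": 0,"z": 0,"wx": 0,"wy": 0,"wz": 0},
    {"x": 0,"y": 0,"z": 0,"wx": 0,"wy": 0,"wz": 0},
    {"x": 0,"y": 0,"z": 0,"wx": 0,"wy": 0,"wz": 0},
    {"x": 0,"y": 0,"z": 0,"wx": 0,"wy": 0,"wz": 0},
    {"x": 0,"y": 0,"z": -0.1,"wx": 0,"wy": 0,"wz": 0},
    {"x": 0,"y": 0,"z": -0.25,"wx": 0,"wy": 0,"wz": 0},
    {"x": 0,"y": 0,"z": -0.45,"wx": 0,"wy": 0,"wz": 0},
    {"x": 0,"y": 0,"z": -0.65,"wx": 0,"wy": 0,"wz": 0},
    {"x": 0,"y": 0,"z": -0.88,"wx": 0,"wy": 0,"wz": 0},
    {"x": 0,"y": 0,"z": -0.88,"wx": 0,"wy": 0,"wz": 0},
  ],
  hand=1,
)

```text
t: 31.1
eef_pos: [0.367, 0.3154, 0.2399]
tool_rot: [-0.006, 1.0, 0.002, 0.004]
contact_force: [2.0, 1.3, 0.2]
gripper_width: 1.002
```

Request:
jog_arm(
  plan=[
    {"x": 0.05,"y": 0.18,"z": 0,"wx": 0,"wy": 0,"wz": 0},
    {"x": 0.12,"y": 0.36,"z": 0,"wx": 0,"wy": 0,"wz": 0},
    {"x": 0.2,"y": 0.54,"z": 0,"wx": 0,"wy": 0,"wz": 0},
    {"x": 0.28,"y": 0.7,"z": 0,"wx": 0,"wy": 0,"wz": 0},
    {"x": 0.3,"y": 0.75,"z": 0,"wx": 0,"wy": 0,"wz": 0},
    {"x": 0.3,"y": 0.75,"z": 0,"wx": 0,"wy": 0,"wz": 0},
    {"x": 0.3,"y": 0.75,"z": 0,"wx": 0,"wy": 0,"wz": 0},
    {"x": 0.3,"y": 0.75,"z": 0,"wx": 0,"wy": 0,"wz": 0},
  ],
)

```text
t: 31.77
eef_pos: [0.4272, 0.1669, 0.2386]
tool_rot: [-0.006, 1.0, 0.003, 0.004]
contact_force: [-0.3, 0.1, -0.2]
gripper_width: 1.003
```

```bash
python3 - <<'E'
from h import *
st();look(['salt_mid','pepper_mid','chilli_mid','herb_mid'],png='w13.png');look(['salt_mid','pepper_mid','chilli_mid','herb_mid','ramekin_mid','pickjar_mid'],'side','s13.png');look(['ramekin_mid','pickjar_mid','pepper_mid'],'top','t13.png')
a=cv2.imread('pics/w13.png');b=cv2.imread('pics/s13.png')
cv2.imwrite('pics/f.png',np.vstack([a[90:384],b[100:350]])) 
E
```

```text
t 31.77 p [0.4272 0.1669 0.2386] w 1.003 F [-0.3  0.1 -0.2] xax [1.    0.006 0.009] zax [ 0.009  0.012 -1.   ]
wrist salt_mid [(array([396., 128.]), 0.96, array([0.4849, 0.0056]))]
  bbox [(array([366., 111.,  70.,  43.]), 0.74), (array([505., 123.,   7.,  24.]), 0.6)]
wrist pepper_mid [(array([140., 222.]), 0.63, array([0.3624, 0.3182]))]
  bbox [(array([111., 196.,  60.,  64.]), 0.83)]
wrist chilli_mid []
  bbox [(array([47., 85., 50., 50.]), 0.66)]
wrist herb_mid []
  bbox [(array([499.,  46.,  13.,  27.]), 0.7)]
side salt_mid [(array([292., 158.]), 0.79, array([ 0.4873, -0.2685])), (array([293., 144.]), 0.75, array([ 0.5293, -0.3659])), (array([273., 138.]), 0.65, array([ 0.6142, -0.3671])), (array([257., 197.]), 0.63, array([ 0.4818, -0.0062]))]
  bbox [(array([250., 183.,  14.,  29.]), 0.75), (array([288., 132.,  11.,  26.]), 0.64), (array([246., 159.,  20.,  15.]), 0.62), (array([284., 141.,  15.,  32.]), 0.57), (array([267., 124.,  15.,  29.]), 0.55)]
side pepper_mid [(array([232., 288.]), 0.96, array([0.3579, 0.3293])), (array([256., 154.]), 0.57, array([ 0.6107, -0.2273]))]
[... 154 characters left out ...]
([257., 152.]), 0.39, array([ 0.6161, -0.245 ]))]
  bbox []
side ramekin_mid [(array([155., 298.]), 0.56, array([0.4889, 0.4425]))]
  bbox [(array([141., 282.,  31.,  29.]), 0.68)]
side pickjar_mid [(array([178., 228.]), 0.91, array([0.592 , 0.2334]))]
  bbox [(array([167., 216.,  20.,  28.]), 0.85)]
top ramekin_mid [(array([ 98., 193.]), 0.8, array([0.506 , 0.4127]))]
  bbox [(array([238., 188.,  18.,  18.]), 0.67), (array([ 86., 181.,  28.,  25.]), 0.61)]
top pickjar_mid [(array([168., 153.]), 0.52, array([0.6135, 0.217 ]))]
  bbox [(array([164., 142.,  17.,  15.]), 0.46)]
top pepper_mid [(array([133., 245.]), 0.65, array([0.3581, 0.3152]))]
  bbox [(array([119., 236.,  27.,  19.]), 0.55)]
```

View pics/f.png

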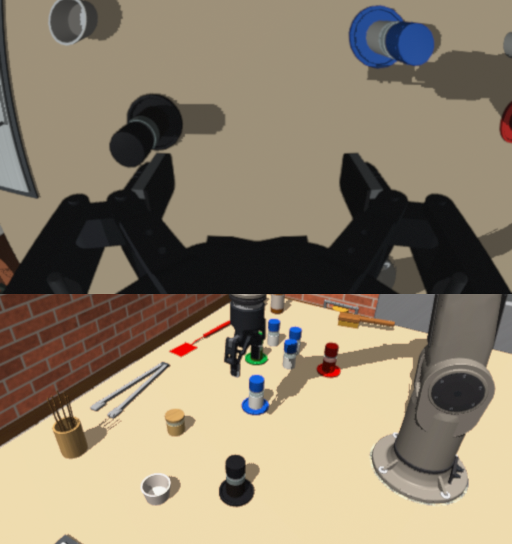

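The picture shows all four grinders upright in their own dishes (side view: blue (256,395), black (236,480), red (330,360), green (256,345)). The ramekin and pick jar are untouched and the gripper is clear.

```bash
python3 -c "
from h import *
st();print(bot.hand_in())"
```

```text
t 33.22 p [0.4277 0.1657 0.2387] w 0.998 F [ 0.7  0.4 -0.1] xax [1.    0.005 0.009] zax [ 0.009  0.011 -1.   ]
the job is handed in; nothing more can be done
None
```

All four grinders are standing in their matching drip dishes, and I handed the job in at 33 s; `hand_in` gives no verdict. For salt I took the rightmost of the four blue-capped grinders. Each grinder was lowered slowly and released only at light contact, with at most about 7 N on the tool.

**Last checks:**
- **Grinders:** all four look upright in their dishes in the final pictures. The last close-up readings put each axis within about 6 mm of its dish centre, against the 12 mm allowed.
- **Ramekin and toothpick jar:** the top camera puts both within about 6 mm of where they started.
- **Gripper:** open, empty and well above everything.

**Disagreements:**
- **Side camera:** its final position readings were 10–17 mm off the dish centres for salt, pepper, chilli and herbs. It sees them from farther off and at a slant, so I trusted the wrist camera and the tool position at release (about 1–2 mm off).
- **Pepper:** the wrist reading is 6 mm off centre, while the tool position at release says about 1 mm.

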